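# Unlock the engraver's hand bridge and hold it level over its plate stand

### The arm

A 7-joint arm with a two-finger parallel gripper is mounted at the origin on the work surface. World frame = base frame: x ahead of the robot, y to its left, z up, the work surface at z = 0. Lengths are in m, angles in rad, forces in N, time in s.
With the tool pointing down it reaches from about 0.375 to 0.925 m from the base axis. Payload 3.1 kg.
Tool frame: the origin (TCP) lies between the finger pads; the fingertips stand 19 mm ahead of it and the grasp point (between the pads) is the TCP; z points along the fingers, y is the line along which they close (so a half turn about z gives the same grasp; the last joint's range is limited). The gripper opens to 85 mm and grips with 20 to 120 N. Pads are 22 mm wide; open, the fingers measure 114 mm over their backs; the gripper's body (76 mm by 85 mm) begins 54 mm behind the grasp point. The pads swing forward as they close: fully open they stand 13 mm farther back than shut.
Start: joints at [-1.307, 0.383, 0.044, 1.598, -0.018, 1.161, -0.05], TCP at [0.23, 0.608, 0.25] pointing down, gripper open.
Joint ranges: [-2.61, 2.61], [-0.41, 2.15], [-1.48, 1.57], [0, 2.5], [-1.57, 4.71], [0.05, 1.97], [-2.85, 2.85]. Speed limits (rad/s): [2.79, 2.79, 3.14, 3.14, 3.14, 3.14, 3.14].

### API

Orientations are given as a unit quaternion [x, y, z, w].
In Python, from bench import move_ptp, movel, move_j, move_gripper, pause, inverse_kinematics, read_camera, camera_params, MotionError, sign_off, look_for, tip_of, read_time_s, read_qpos, read_joint_vel, read_effort, read_eef_pos, read_tcp_rot, read_ft_force, read_ft_torque, read_finger_gap, read_grasp_force gives the robot as it stands. Calls block until the motion is done:
- move_ptp(position, orientation): joint-space move of the TCP to a pose.
- movel(position, orientation=None, speed=0.15): straight line of the TCP; orientation=None keeps the orientation; speed is the mean speed in m/s.
- move_j(angles): joint-space move.
- move_gripper(opening, effort=None): finger opening in m; effort is the grip in N (None keeps the last); returns when the fingers have stopped.
- pause(seconds).
- inverse_kinematics(position, orientation): joint angles nearest the present ones, or None.
- read_camera(name): name is "scene" or "side" or "wrist"; returns the picture (480x640x3 uint8, red, green, blue); there is no depth.
- camera_params(name): a dict with "K" (3x3 intrinsics, pixels), "camera_from_world" (4x4, takes a point from world to camera coordinates). Camera axes: x right, y down, z forward; pixel columns grow to the right and rows downward; lengths in m; the calibration is good to about 2 mm. A picture is of the moment at which its call begins: read the wrist's pose just before it. camera_params takes no time and is no camera call; for the wrist camera it gives the pose at the moment of the call.
A pose or a line that the arm cannot do raises MotionError and nothing moves.
- sign_off(): hands the job in; it is judged then, once.
Trained networks look in the newest picture that a camera, given by its name, has taken for a name from the list of things; names that differ only in an ending like _2 or _b are one class to them, and where a whole thing is asked for, a point or a joint stands for the part that bears it (a point fixed in the world has none). Each returns a list of dicts, best first, with "confidence" (0 to 1); they miss things now and then, are a little off and sometimes report something else, mostly with a low value. They report only what shows in the picture. A call takes as long as a camera call. They do not tell look-alikes from the thing itself.
- look_for(camera, name): "at" ([column, row] in pixels, amid what is visible of it).
- tip_of(camera, name): "at" ([column, row] in pixels: a listed point, or the origin of a listed thing).
Readings, each from a call of its own:
- read_time_s(): time.
- read_qpos(): joint angles.
- read_joint_vel(): joint speeds.
- read_effort(): joint torques, N m.
- read_eef_pos(): TCP position.
- read_tcp_rot(): TCP orientation.
- read_ft_force(): force on the tool from outside, world axes, zero at the start.
- read_ft_torque(): the same for the moment, N m.
- read_finger_gap(): finger opening in m.
- read_grasp_force(): force on a finger pad.
Only numpy, scipy, OpenCV 4.12 (cv2) and the standard library are available. Lean on these libraries where they do the work, as an engineer would, in place of code of your own. Each camera call takes 0.05 s, during which the arm holds its last target. There are 200 camera calls.

### The job

Pull the round keeper plug up out of its sprung socket on the storage cradle and put it in the shallow black tray. Then grip the metal hand bridge at its balance point, lift it off the cradle and hold it level and still a few centimetres (about 4) above the plate stand, its ring straight over the spigot and its toe over the fork, and finish while still holding it there. Nothing may touch the stand or its lacquer plate, and the stone, jar and mug are to be left where they are.

Things in the scene. Friction and masses are not known exactly. Their poses are not given: they have to be found in the camera images.
- cradle: Fixed dark steel storage cradle, base 260 x 100 x 12 mm, centred 20 mm along +x from the origin (underside). The bridge lies along its x on two supports 40 mm high: one 8 mm thick at x = -30, one 10 mm thick at x = +105 with cheeks 7 mm high beside the bar (34 mm over all). A socket block 40 x 27 mm, 58 mm high, stands beside the bar at x = +70, y = +24.5.
- socket (a point): Mouth of the plug's socket, centre of the top of the socket block, 58 mm above the table. Hole 17 mm wide, vertical. A sprung ball inside (button at the block's side) catches above the bulb of the plug.
- plug: Loose round steel keeper plug, 120 g, 70 mm tall; origin at its lower tip, z up its axis. Shank 10 mm thick with a 16 mm bulb at the tip, 34 mm deep in the socket; flange 48 mm across, 8 mm thick, rests on the socket block and overlaps the bar, so locks the bridge; round grip on top 18 mm thick, z = 42 to 70. Pull straight up: 5 to 15 N over the first 10 mm, then free.
- plug_grip (a point): Point on the plug's axis to grip, 58 mm above its tip, 16 mm above the top of the flange.
- tray: Fixed shallow black tray, 150 (x) x 130 (y) mm, 25 mm high, walls and floor 4 to 5 mm thick; origin at the centre of its underside. The plug may stand, lie or lean in it.
- bridge: Loose aluminium hand bridge, 520 to 780 g, lying on the cradle along its x. Thick ring (48 mm outside, 28 mm bore, z = 11 to 37 mm) at x = -63; straight bar 18 mm wide, 14 thick (z = 17 to 31) from the ring to x = +137, where a toe 14 x 18 mm reaches down to z = 1. Origin 24 mm below the balance point, x from ring to toe, z up; on the cradle it is 23 mm above the table.
- balance (a point): The bridge's balance point (centre of mass), in the middle of the bar's thickness, 63 mm from the ring's axis towards the toe. Grip the bar's 18 mm width here.
- ring (a point): Centre of the ring's underside, on the bore's axis (13 mm below and 63 mm along -x of the balance point).
- toe (a point): Centre of the toe's underside (23 mm below and 130 mm along +x of the balance point).
- stand: Fixed plate stand, dark steel base 270 x 100 x 14 mm, origin at its underside, right below where the balance point belongs; a black lacquer plate 136 mm across (top at 34 mm) lies on it between spigot and fork. x from spigot to fork.
- spigot (a point): Tip of the upright spigot (20 mm thick), 75 mm above the table, at stand x = -63 mm.
- fork (a point): Floor of the fork's slot, 54 mm above the table, at stand x = +130 mm; its two prongs, 22 mm apart, rise to 68 mm.
- stone: Bystander: grey whetstone 70 x 50 x 35 mm beyond the tray; origin at its underside.
- jar: Bystander: white ceramic jar 56 mm across, 60 mm tall.
- mug: Bystander: white mug 72 mm across, 85 mm tall.
There are look-alikes about, which are no part of the job. What is shaped like the bridge but brown or pink is not meant.

How it is judged:
By the outcome, as a careful person would: the job done as asked, in the order asked, and still so for the second after the job is handed in, while the arm keeps its last pose, push and grip.
It also fails if it takes over 58 s, if anything falls off the work surface, if the arm or the gripper's body presses on something with over 40 N, if the wrist force passes 120 N, or if a joint passes its speed limit or range.

## Working session

There is one attempt and no reset: what is moved stays moved. The work goes in short steps, each a Python script; the robot and the scene stay as the last script left them, time stands still between calls to the robot, and variables do not carry over. Pictures are saved under pics/ and viewed, at most 10 in all, crops included, and the job is handed in when it is done.

```bash
ls; mkdir -p pics
cat > h.py <<'E'
import numpy as np, cv2
from bench import *
from scipy.spatial.transform import Rotation as R
def ray(c,px,P=None):
    P=P or camera_params(c); K=np.array(P["K"]);T=np.array(P["camera_from_world"])
    d=T[:3,:3].T@np.linalg.inv(K)@np.array([px[0],px[1],1.]); o=-T[:3,:3].T@T[:3,3]
    return o,d/np.linalg.norm(d)
def atz(c,px,z,P=None):
    o,d=ray(c,px,P); return o+d*(z-o[2])/d[2]
def tri(rs):
    A=np.zeros((3,3));b=np.zeros(3)
    for o,d in rs:
        M=np.eye(3)-np.outer(d,d);A+=M;b+=M@o
    x=np.linalg.solve(A,b)
    return x,max(np.linalg.norm((np.eye(3)-np.outer(d,d))@(x-o)) for o,d in rs)
def proj(c,p,P=None):
    P=P or camera_params(c); K=np.array(P["K"]);T=np.array(P["camera_from_world"])
    q=K@(T[:3,:3]@np.array(p)+T[:3,3]); return q[:2]/q[2]
def down(yaw): # tool z down; tool y (closing line) at angle yaw+90 from world x => tool x along yaw
    c,s=np.cos(yaw),np.sin(yaw)
    return R.from_matrix(np.array([[c,s,0],[s,-c,0],[0,0,-1]])).as_quat()
def save(c,name):
    im=read_camera(c); cv2.imwrite("pics/"+name,im[:,:,::-1]); return im
E
python3 - <<'E'
from h import *
np.set_printoptions(precision=3,suppress=True)
for c in ("scene","side"):
    save(c,c+"0.png")
    o,_=ray(c,(320,240)); print(c,o)
    for n in "plug_grip socket balance ring toe spigot fork".split(): print(n,[(np.round(d["at"]).tolist(),round(d["confidence"],2)) for d in tip_of(c,n)[:4]])
    for n in "tray cradle stand stone jar mug plug bridge".split(): print(n,[(np.round(d["at"]).tolist(),round(d["confidence"],2)) for d in look_for(c,n)[:4]])
print(read_tcp_rot(),read_time_s())
E
```

```text
pics
scene [ 1.266 -0.089  1.18 ]
plug_grip [([439.0, 281.0], 0.62)]
socket [([434.0, 286.0], 0.77)]
balance [([412.0, 170.0], 0.81), ([412.0, 269.0], 0.76), ([494.0, 182.0], 0.59)]
ring [([402.0, 248.0], 0.8), ([432.0, 169.0], 0.7), ([477.0, 174.0], 0.68)]
toe [([436.0, 316.0], 0.93), ([368.0, 188.0], 0.83), ([532.0, 214.0], 0.74)]
spigot [([225.0, 267.0], 0.91)]
fork [([256.0, 342.0], 0.8)]
tray [([312.0, 265.0], 0.95)]
cradle [([413.0, 292.0], 0.58)]
stand [([245.0, 317.0], 0.66), ([496.0, 262.0], 0.45)]
stone [([329.0, 328.0], 0.61), ([247.0, 314.0], 0.17)]
jar [([498.0, 261.0], 0.58)]
mug [([109.0, 327.0], 0.93), ([498.0, 261.0], 0.48)]
plug [([432.0, 282.0], 0.53)]
bridge [([500.0, 185.0], 0.96), ([414.0, 174.0], 0.85), ([414.0, 271.0], 0.59), ([411.0, 292.0], 0.56)]
side [-0.133 -1.181  0.959]
plug_grip [([322.0, 190.0], 0.66)]
socket [([323.0, 195.0], 0.72), ([324.0, 199.0], 0.63)]
balance [([210.0, 198.0], 0.9), ([311.0, 212.0], 0.74), ([207.0, 231.0], 0.61)]
ring [([196.0, 212.0], 0.87), ([295.0, 220.0], 0.67), ([203.0, 233.0], 0.66)]
toe [([234.0, 255.0], 0.88), ([228.0, 188.0], 0.84), ([340.0, 207.0], 0.66), ([289.0, 199.0], 0.24)]
spigot [([375.0, 274.0], 0.91), ([394.0, 290.0], 0.21)]
fork [([418.0, 254.0], 0.89), ([288.0, 197.0], 0.23)]
tray [([328.0, 258.0], 0.61)]
cradle [([316.0, 224.0], 0.87), ([383.0, 240.0], 0.34)]
stand [([397.0, 282.0], 0.78), ([329.0, 259.0], 0.73)]
stone [([384.0, 240.0], 0.94)]
jar [([285.0, 192.0], 0.65)]
mug []
plug [([324.0, 196.0], 0.52), ([308.0, 213.0], 0.16)]
bridge [([315.0, 213.0], 0.92), ([206.0, 201.0], 0.78), ([212.0, 234.0], 0.62)]
[ 0.18   0.984  0.    -0.   ] 1.6
```

```bash
sleep 0; ls pics
```

```text
scene0.png
side0.png
```

View pics/scene0.png

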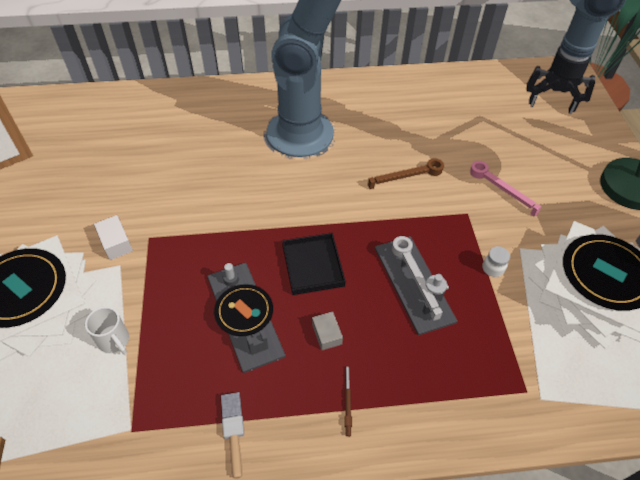

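View pics/side0.png

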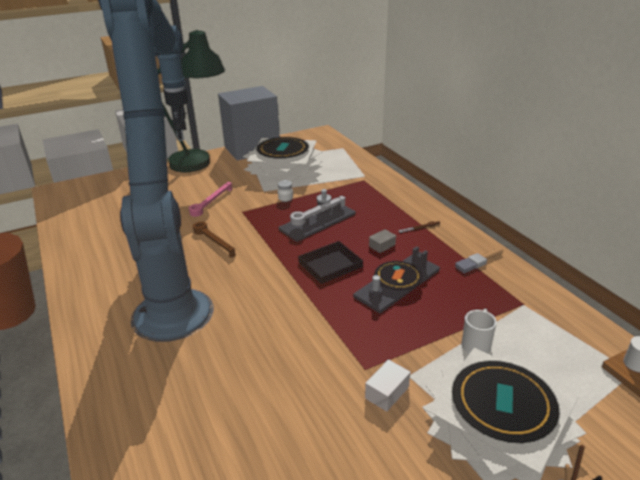

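The scene picture shows three bridge shapes: silver on the cradle (balance ~412,269; ring 402,248; toe 436,316), brown (412,170) and pink (500,185). The silver one is the job. The plug is at (439,281), the tray at (312,265) and the stand at (245,315), with spigot (228,268) and fork (256,342). The other plates, at (20,287) and (610,272), lie on paper with no stand. The side view agrees: plug (322,190), bridge (311,212), spigot (375,274), fork (418,254).

```bash
cat > m.py <<'E'
from h import *
np.set_printoptions(precision=3,suppress=True)
S={"plug_grip":((439,281),(322,190)),"balance":((412,269),(311,212)),"ring":((402,248),(295,220)),"toe":((436,316),(340,207)),"spigot":((225,267),(375,274)),"fork":((256,342),(418,254)),"tray":((312,265),(328,258)),"stone":((329,328),(384,240)),"jar":((498,261),(285,192))}
for n,(a,b) in S.items(): print(n,*tri([ray("scene",a),ray("side",b)]))
print("mug",atz("scene",(106,327),.04))
im=cv2.imread("pics/scene0.png")[225:345,360:520]; cv2.imwrite("pics/crop.png",cv2.resize(im,None,fx=4,fy=4,interpolation=cv2.INTER_CUBIC))
E
python3 m.py
```

```text
plug_grip [0.6   0.269 0.087] 0.00625694831803094
balance [0.534 0.226 0.043] 0.004976939406415435
ring [0.469 0.214 0.038] 0.0036639058482532193
toe [0.657 0.258 0.016] 0.0009431004713922682
spigot [ 0.512 -0.213  0.084] 0.006521875251034361
fork [ 0.695 -0.152  0.052] 0.004560966352101689
tray [ 0.479 -0.007  0.017] 0.008524553717617471
stone [0.67  0.004 0.023] 0.0052664556589431455
jar [0.527 0.441 0.024] 0.002732265687990819
mug [ 0.622 -0.486  0.04 ]
```

View pics/crop.png

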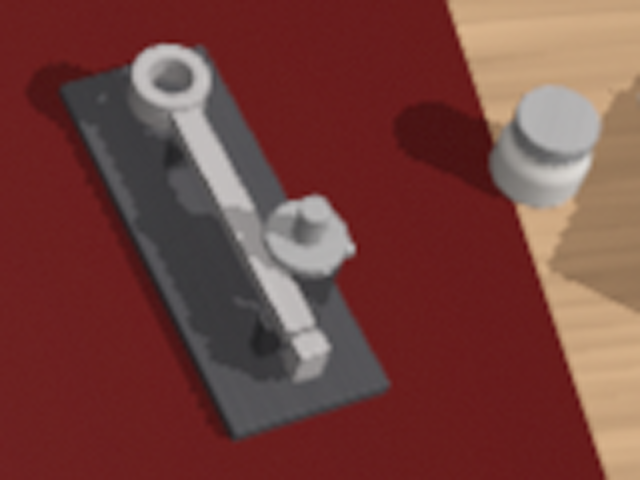

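The crop shows the silver bridge with its ring at upper left, and the flanged plug overlapping the bar near the toe. The jar stands off to the right. The choice is confirmed, so I'll refine it with the wrist camera.

```bash
cat > w.py <<'E'
from h import *
import json
np.set_printoptions(precision=4,suppress=True)
D=[]
def look(tag,names):
    P=camera_params("wrist"); P={k:np.array(v).tolist() for k,v in P.items() if k in("K","camera_from_world")}
    save("wrist",tag+".png")
    for n in names:
        for d in tip_of("wrist",n)[:3]:
            D.append((n,list(map(float,d["at"])),float(d["confidence"]),P,tag))
    
C=["plug_grip","socket","balance","ring","toe"]; T=["spigot","fork"]
for y in (0.23,0.23+np.pi): print(y,inverse_kinematics([0.53,.22,.32],down(y)))
yaw=0.23+np.pi
for i,(p,n) in enumerate([((.50,.20,.32),C),((.60,.25,.32),C),((.55,.10,.36),["tray"]),((.55,-.19,.36),T),((.64,-.17,.36),T)]):
    try: move_ptp(p,down(yaw)); look(f"w{i}",n); print(i,"cam",ray("wrist",(320,240)),read_qpos()[6],read_time_s())
    except MotionError as e: print(i,e)
json.dump(D,open("D.json","w"))
for n in C+T+["tray"]:
    s=[d for d in D if d[0]==n]
    for d in s: print(n,d[4],np.round(d[1]),round(d[2],2))
    b={}
    for d in s: b.setdefault(d[4],d)
    if len(b)>1: print("   ",*tri([ray(0,d[1],d[3]) for d in b.values()]))
for d in D:
    if d[0]=="tray": print(atz(0,d[1],0.,d[3]))
E
python3 w.py
```

```text
0.23 [-1.0122  0.2043  0.6317  1.7276 -0.1266  1.2507 -1.6913]
3.371592653589793 [-0.7124  0.185   0.2819  1.7145 -0.054   1.2497  1.3828]
0 cam (array([0.4296, 0.1838, 0.4432]), array([ 0.2833,  0.0859, -0.9552])) 1.3767377644259968 3.7
1 cam (array([0.5292, 0.2326, 0.4439]), array([ 0.2839,  0.0862, -0.955 ])) 1.4283996096075788 4.525
2 cam (array([0.4797, 0.085 , 0.483 ]), array([ 0.2829,  0.0872, -0.9552])) 1.5948364890698914 5.3167
3 cam (array([ 0.4809, -0.2044,  0.483 ]), array([ 0.2829,  0.0878, -0.9551])) 2.1688992158926137 6.5833
4 cam (array([ 0.5689, -0.1875,  0.4837]), array([ 0.2836,  0.085 , -0.9552])) 2.1656689776904203 7.1917
plug_grip w0 [354. 309.] 0.7
plug_grip w1 [328. 201.] 0.74
    [0.6    0.2654 0.0756] 0.0011802927213117886
socket w1 [330. 185.] 0.73
balance w0 [326. 229.] 0.92
balance w1 [300.  48.] 0.65
    [0.4974 0.2143 0.1793] 0.0041306964700365744
ring w0 [328. 167.] 0.88
ring w1 [303.  44.] 0.73
    [0.4745 0.2116 0.0395] 0.0003447844106214931
toe w0 [324. 337.] 0.92
toe w1 [303. 246.] 0.63
    [0.6632 0.2543 0.0277] 5.590441014849315e-05
spigot w3 [299. 140.] 0.93
spigot w4 [299.  35.] 0.77
    [ 0.5085 -0.2112  0.0791] 0.0005323979194524902
fork w3 [314. 310.] 0.79
fork w3 [432. 303.] 0.4
fork w4 [315. 234.] 0.88
    [ 0.6946 -0.151   0.0455] 0.0006680704374953764
tray w2 [234.  91.] 0.81
[ 0.4775 -0.0056  0.    ]
```

Wrist and fixed cameras agree with the described geometry to about 2 mm. Next I pull the plug. TCP goes in at z=0.088 so the fingertips clear the flange top at 66 mm.

Run:
```python
from h import *
np.set_printoptions(precision=4,suppress=True)
q=down(0.2225+np.pi); p=[.5995,.2652]
move_ptp(p+[.16],q); move_gripper(.05); movel(p+[.0885],speed=.1)
print("F",read_ft_force(),read_eef_pos())
move_gripper(0,70); print("gap",read_finger_gap(),read_grasp_force(),read_ft_force(),read_eef_pos())
movel(p+[.110],speed=.03); print("F",read_ft_force(),read_finger_gap())
movel(p+[.22],speed=.12); print("F",read_ft_force(),read_finger_gap(),read_time_s())
t=[.4775,-.0056]
move_ptp(t+[.20],q); save("wrist","hold.png"); save("scene","hold_s.png")
print([ (np.round(d["at"]),d["confidence"]) for d in look_for("scene","plug")[:3]],proj("scene",t+[.2]),read_time_s())
movel(t+[.09],speed=.12); print(read_ft_force())
for z in (.078,.074,.0715,.070,.0685):
    movel(t+[z],speed=.03); f=read_ft_force(); print(z,f)
    if f[2]>4: break
print(read_finger_gap(),read_time_s())
im=cv2.imread("pics/hold_s.png")[150:350,200:500]; cv2.imwrite("pics/crop2.png",cv2.resize(im,None,fx=2.5,fy=2.5))
```

```text
F [ 0.1441  0.0793 -0.5074] [0.6002 0.2652 0.089 ]
gap 0.016031965618834347 68.23763251304626 [-0.3193 -0.1856  4.2718] [0.6002 0.2655 0.0896]
F [ 0.4266  0.9142 -0.7417] 0.015677600252770207
F [-0.8474 -0.5193 -0.9677] 0.015623936462858125 12.5917
[(array([312., 223.]), 0.82)] [314.9325 214.9074] 13.8833
[-0.4223  0.1475 -0.7425]
0.078 [ 0.1849 -0.3535 -0.2591]
0.074 [-0.6472  0.0864 -0.9884]
0.0715 [-0.1471 -0.2619 -1.075 ]
0.07 [-0.0044  0.009  -1.6901]
0.0685 [-2.6113 -0.1096  6.1261]
0.015946424514190042 16.5333
```

View pics/crop2.png

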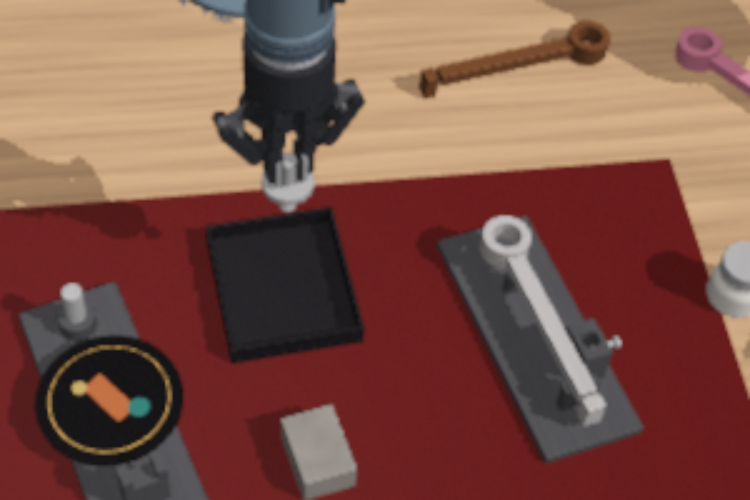

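The plug hangs in the gripper at crop (288,175) over the tray, with the floor now touched. The socket is empty and the bridge still lies on its cradle. I'll release, check the tray, then re-measure the bridge.

Run:
```python
from h import *
np.set_printoptions(precision=4,suppress=True)
q=down(0.2225+np.pi); t=[.4775,-.0056]
move_gripper(.03); move_gripper(.06); movel(t+[.20],speed=.15)
b=np.array([.5359,.2255]); u=np.array([np.cos(.2225),np.sin(.2225)])
D={}
for k,(dx,z) in enumerate([(-.03,.30),(.04,.30)]):
    move_ptp([*(b+dx*u),z],q)
    if k==0:
        save("scene","tray_s.png")
        print("plug",look_for("scene","plug")[:2])
    P=camera_params("wrist"); save("wrist",f"b{k}.png")
    for n in("ring","balance","toe"):
        for d in tip_of("wrist",n)[:2]:
            print(k,n,np.round(d["at"],1),round(d["confidence"],2)); 
            D.setdefault(n,[]).append(ray(0,d["at"],P))
            z0={"ring":.034,"balance":.047,"toe":.024}[n]; print("   ",atz(0,d["at"],z0,P))
    if k==0:
        im=cv2.imread("pics/b0.png")
        v=np.array([-u[1],u[0]])
        for s,w,z in [(-63,0,.060),(0,0,.054),(0,9,.054),(0,-9,.054),(130,9,.054),(130,-9,.054),(-35,9,.054),(-35,-9,.054)]:
            c=proj(0,[*(b+u*s/1e3+v*w/1e3),z],P); cv2.circle(im,tuple(int(round(x)) for x in c),2,(0,255,0),-1)
        cv2.imwrite("pics/b0o.png",im)
for n in D: print(n,*tri(D[n]))
print(read_time_s())
s=cv2.imread("pics/tray_s.png")[215:315,250:380]; cv2.imwrite("pics/tray_c.png",cv2.resize(s,None,fx=4,fy=4))
```

```text
plug [{'at': [310.0, 253.3], 'confidence': 0.62}, {'at': [246.6, 316.6], 'confidence': 0.36}]
0 ring [315.9 159.3] 0.66
    [0.4758 0.2115 0.034 ]
0 ring [ 98.5 106.9] 0.56
    [0.4727 0.0107 0.034 ]
0 balance [314.7 227.8] 0.55
    [0.5369 0.2239 0.047 ]
0 toe [316.8 340.1] 0.73
    [0.6661 0.2552 0.024 ]
1 ring [313.8  76.8] 0.94
    [0.4754 0.2118 0.034 ]
1 balance [311.3 150.6] 0.78
    [0.5372 0.2235 0.047 ]
1 balance [316.5 277.7] 0.59
    [0.6553 0.2553 0.047 ]
1 toe [313.3 279. ] 0.84
    [0.6667 0.2546 0.024 ]
1 toe [314.2 144.8] 0.55
    [0.5333 0.2253 0.024 ]
ring [0.4606 0.2014 0.3881] 0.04488306363187489
balance [0.4906 0.2138 0.3884] 0.044871550742749886
toe [0.5216 0.2212 0.3118] 0.02712909715501432
20.1083
```

View pics/tray_c.png

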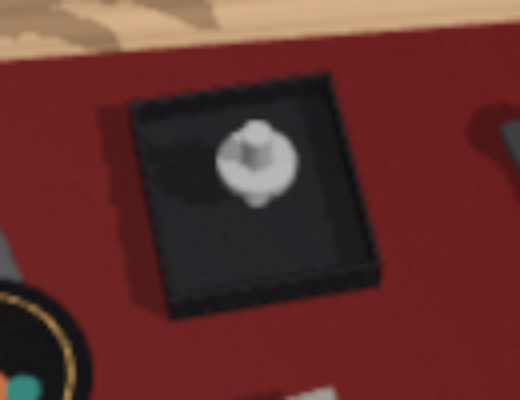

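View pics/b0o.png

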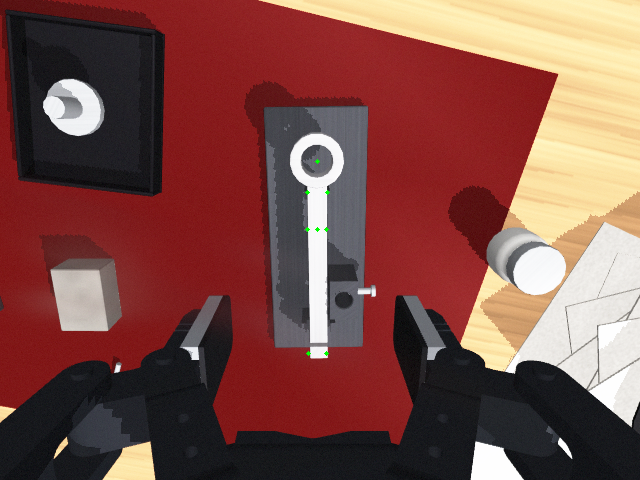

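The plug stands in the tray at crop (257,165). In the wrist picture the projected model points fall on the bridge: ring (317,160), bar edges at 308 and 328. Now I grip the bridge and lift it.

Run:
```python
from h import *
np.set_printoptions(precision=4,suppress=True)
q=down(0.222+np.pi); b=[.5367,.2253]
move_ptp(b+[.12],q); movel(b+[.047],speed=.1); print(read_ft_force(),read_eef_pos())
move_gripper(0,100); print("gap",read_finger_gap(),read_grasp_force(),read_ft_force(),read_ft_torque())
movel(b+[.065],speed=.04); print(read_ft_force(),read_ft_torque())
movel(b+[.20],speed=.12); pause(.3); print(read_ft_force(),read_ft_torque(),read_finger_gap())
qs=down(.313+np.pi); s=[.5697,-.1914]
movel(s+[.20],qs,speed=.18); pause(.3); print(read_eef_pos(),R.from_quat(read_tcp_rot()).as_matrix(),read_qpos()[6],read_time_s())
P=camera_params("wrist"); import json; json.dump({k:np.array(v).tolist() for k,v in P.items()},open("Ps.json","w"))
save("wrist","s0.png")
for n in("ring","toe","spigot","fork","stand"): print(n,[(np.round(d["at"],1),round(d["confidence"],2)) for d in tip_of("wrist",n)[:2]])
save("scene","s0s.png");save("side","s0d.png")
```

```text
[0.2709 0.2566 1.1996] [0.5373 0.2254 0.0474]
gap 0.016643108166668683 97.88617014884949 [-1.2816  0.1272  5.2817] [-0.0185  0.2389  0.219 ]
[ 0.4365 -0.7756 -7.5649] [-0.0208  0.0029  0.0206]
[ 0.0084 -0.5515 -7.1517] [-0.0308 -0.0297 -0.0139] 0.01608989271847759
[ 0.5698 -0.1911  0.2   ] [[-0.9513 -0.3083 -0.    ]
 [-0.3083  0.9513  0.0001]
 [-0.      0.0001 -1.    ]] 2.410487968154695 27.175
ring []
toe []
spigot [(array([311.9, 127.4]), 0.76)]
fork [(array([573.6, 166.9]), 0.19)]
stand []
```

View pics/s0.png

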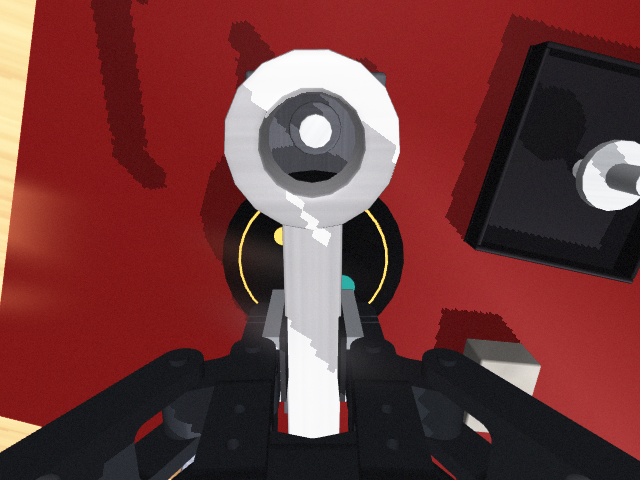

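The wrist view shows the bridge held straight: outer ring centre about (312,138), with the spigot tip (315,131) visible through the bore. Next I compute the offset and check the stand overlay on the earlier picture w4.

Run:
```python
from h import *
import json
np.set_printoptions(precision=4,suppress=True)
P=json.load(open("Ps.json")); P={k:P[k] for k in("K","camera_from_world")}
im=cv2.imread("pics/s0.png"); g=cv2.cvtColor(im,cv2.COLOR_BGR2GRAY); hsv=cv2.cvtColor(im,cv2.COLOR_BGR2HSV)
# spigot tip: bright blob inside bore
m=(g[100:165,275:350]>200).astype(np.uint8); n,l,st,c=cv2.connectedComponentsWithStats(m)
i=min(range(1,n),key=lambda i:np.hypot(*(c[i]-[40,31]))); sp=c[i]+[275,100]; print("tip px",sp,st[i])
S=atz(0,sp,.075,P); print("spigot",S)
m=((hsv[...,1]<60)&(g>140)).astype(np.uint8); m[224:]=0
cs=max(cv2.findContours(m,cv2.RETR_EXTERNAL,cv2.CHAIN_APPROX_NONE)[0],key=len)
pts=cs[cs[:,0,1]<215][:,0].astype(float)
W=np.array([atz(0,p,.213,P)[:2] for p in pts]); A=np.c_[2*W,np.ones(len(W))]; s=np.linalg.lstsq(A,(W**2).sum(1),rcond=None)[0]
print("ring",s[:2],"r",np.sqrt(s[2]+s[0]**2+s[1]**2))
tcp=np.array([.5698,-.1911]); u=np.array([np.cos(.3134),np.sin(.3134)]);v=np.array([-u[1],u[0]]); r=s[:2]-tcp
print("ring in tool (along,across)",r@u,r@v, "spigot", (S[:2]-tcp)@u,(S[:2]-tcp)@v)
# stand overlay on w4 and w3
D=json.load(open("D.json"))
for tag in("w3","w4"):
    Pw=[d[3] for d in D if d[4]==tag][0]; im=cv2.imread(f"pics/{tag}.png")
    for a,w,z in [(-63,0,.075),(130,11,.068),(130,-11,.068),(130,0,.054),(0,0,.034),(68,0,.034),(-68,0,.034),(0,68,.034),(0,-68,.034)]+[(a0+k,w,.014) for a0 in (33,) for k in(135,-135) for w in(50,-50)]:
        p=S[:2]+u*(a+63)/1e3+v*w/1e3; c=proj(0,[*p,z],Pw); cv2.circle(im,tuple(int(round(x)) for x in c),2,(0,255,0),-1)
    cv2.imwrite(f"pics/{tag}o.png",im)
a=cv2.imread("pics/w3o.png")[60:420,170:470]; b=cv2.imread("pics/w4o.png")[0:360,170:470]
cv2.imwrite("pics/ww.png",cv2.resize(np.hstack([a,b]),(800,480)))
```

```text
tip px [315.0487 130.8674] [ 24  14  33  34 822]
spigot [ 0.5105 -0.209   0.075 ]
ring [ 0.5087 -0.2115] r 0.022778851886406312
ring in tool (along,across) -0.06443689212650358 -0.0005642008628102546 spigot -0.06197720913427025 0.0012551757500438784
```

View pics/ww.png

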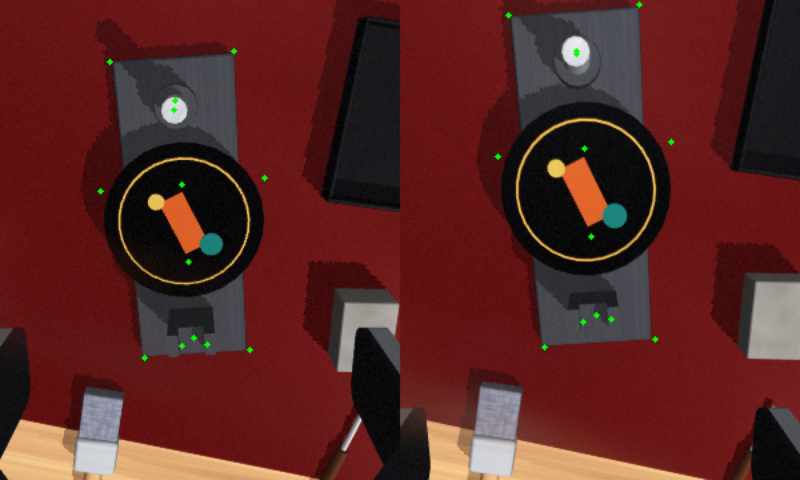

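The spigot mark matches. The fork and base end suggest the yaw is slightly off, and the plate isn't centred on the origin. I'll fit the base edges numerically, with a zoom on the fork.

Run:
```python
from h import *
import json
np.set_printoptions(precision=4,suppress=True)
D=json.load(open("D.json"))
for tag,oy in(("w3",60),("w4",0)):
    Pw=[d[3] for d in D if d[4]==tag][0]; im=cv2.imread(f"pics/{tag}.png"); h=cv2.cvtColor(im,cv2.COLOR_BGR2HSV)
    low=(h[...,1]<110).astype(np.uint8)
    rows=[r+oy for r in list(range(52,100))+list(range(226,258))] if tag=="w3" else list(range(16,70))+list(range(210,250))
    L=[];Rr=[]
    for r in rows:
        x=np.where(low[r,240:375])[0]+240
        if len(x): L.append((x.min(),r));Rr.append((x.max(),r))
    for E in(L,Rr):
        W=np.array([atz(0,p,.014,Pw)[:2] for p in E])
        k=np.ones(len(W),bool)
        for _ in range(6):
            f=np.polyfit(W[k,0],W[k,1],1); e=W[:,1]-np.polyval(f,W[:,0]); k=abs(e)<max(1e-3,1.5*np.median(abs(e)))
        y=np.arctan(f[0]); print(tag,"yaw",y,"n",k.sum(),"perp offset at spigot (.510,-.210):",(np.polyval(f,.5103)+.2095)*np.cos(y))
    for n in("spigot","fork"):
        d=max((d for d in D if d[0]==n and d[4]==tag),key=lambda d:d[2]); print(n,atz(0,d[1],.075 if n=="spigot" else .054,Pw))
a=cv2.imread("pics/w3.png")[270:340,265:365]; b=cv2.imread("pics/w4.png")[200:270,265:365]
cv2.imwrite("pics/fk.png",cv2.resize(np.hstack([a,b]),(800,280),interpolation=cv2.INTER_CUBIC))
```

```text
w3 yaw 0.30164460174403246 n 80 perp offset at spigot (.510,-.210): -0.048350648615046565
w3 yaw 0.30006554419747106 n 80 perp offset at spigot (.510,-.210): 0.04950872623145596
spigot [ 0.5087 -0.2107  0.075 ]
fork [ 0.6903 -0.1514  0.054 ]
w4 yaw 0.30060894824104306 n 94 perp offset at spigot (.510,-.210): -0.04873270109569191
w4 yaw 0.29997421819751885 n 94 perp offset at spigot (.510,-.210): 0.04927204363500548
spigot [ 0.508 -0.212  0.075]
fork [ 0.6923 -0.1523  0.054 ]
```

View pics/fk.png

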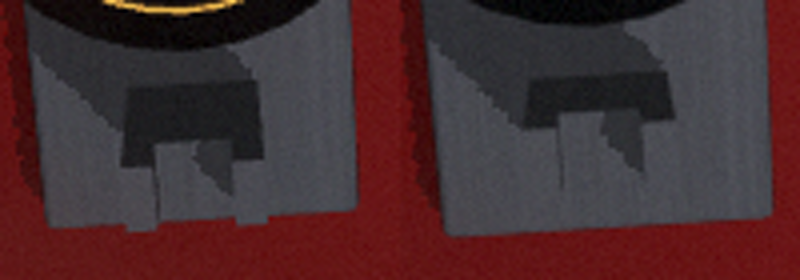

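Both images give a base yaw of 0.3006, with the spigot on the centreline. I'll move to the corrected pose, descend to the hover and re-measure ring against spigot.

```bash
cat > fin.py <<'E'
from h import *
np.set_printoptions(precision=4,suppress=True)
Y=.3006;u=np.array([np.cos(Y),np.sin(Y)]);v=np.array([-u[1],u[0]])
def meas(tag):
    P=camera_params("wrist"); im=save("wrist",tag+".png")[:,:,::-1].copy(); tcp=np.array(read_eef_pos())
    g=cv2.cvtColor(im,cv2.COLOR_BGR2GRAY); s=cv2.cvtColor(im,cv2.COLOR_BGR2HSV)[...,1]
    m=((s<60)&(g>130)).astype(np.uint8); m[224:]=0
    cs=max(cv2.findContours(m,cv2.RETR_EXTERNAL,cv2.CHAIN_APPROX_NONE)[0],key=len); pts=cs[cs[:,0,1]<205][:,0].astype(float)
    def circ(pts,z):
        W=np.array([atz(0,p,z,P)[:2] for p in pts]); a=np.linalg.lstsq(np.c_[2*W,np.ones(len(W))],(W**2).sum(1),rcond=None)[0]
        return a[:2],np.sqrt(a[2]+a[:2]@a[:2])
    r,rad=circ(pts,tcp[2]+.013); c=proj(0,[*r,tcp[2]+.013],P)
    x,y=int(c[0]),int(c[1]); sub=(g[y-40:y+40,x-45:x+45]>190).astype(np.uint8)
    n,l,st,ce=cv2.connectedComponentsWithStats(sub)
    cand=[(np.hypot(*(ce[i]-[45,40])),i) for i in range(1,n) if 200<st[i][4]<2500 and st[i][0]>0 and st[i][1]>0]
    S=None
    if cand:
        i=min(cand)[1]; px=ce[i]+[x-45,y-40]; S=atz(0,px,.075,P); print("tip",px,st[i])
    print("tcp",tcp,"ring px",c,"r",rad,"ring",(r-tcp[:2])@u,(r-tcp[:2])@v)
    if S is not None: print("spigot",S,"minus ring along/across",(S[:2]-r)@u,(S[:2]-r)@v)
E
python3 - <<'E'
from fin import *
q=down(Y+np.pi)
movel([.5718,-.1893,.20],q,speed=.05); pause(.3); meas("f0")
movel([.5718,-.1893,.122],q,speed=.06); pause(.4); meas("f1")
print(read_ft_force(),read_ft_torque(),read_finger_gap(),R.from_quat(read_tcp_rot()).as_matrix()[:,0],read_time_s())
E
```

```text
tip [311.9676 126.5947] [ 30   7  33  34 834]
tcp [ 0.5717 -0.1894  0.2   ] ring px [311.6079 143.6936] r 0.022785945945053697 ring -0.06438952607369731 -0.0005228903587657825
spigot [ 0.5104 -0.209   0.075 ] minus ring along/across 4.8994637897945267e-05 -8.575998994888193e-06
tip [311.434  132.4965] [  22    6   48   48 1728]
tcp [ 0.5718 -0.1893  0.122 ] ring px [311.7768 143.6125] r 0.02281102240972991 ring -0.06438443561042888 -0.0004982417172838087
spigot [ 0.5104 -0.2091  0.075 ] minus ring along/across -0.00010064462640721651 -0.00020803219829523164
[-0.5104 -0.2265 -7.3456] [-0.0134  0.0258 -0.0316] 0.016244015131934207 [-0.9552 -0.2961 -0.0001] 30.075
```

View pics/f1.png

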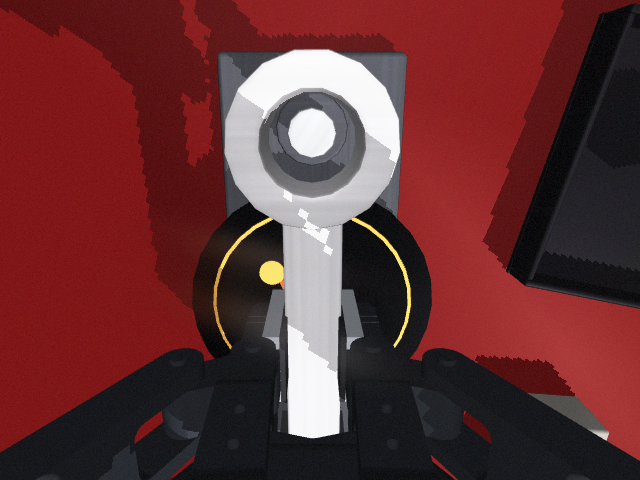

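The final view shows the ring (312,144) over the spigot tip (311,132), a measured offset under 0.3 mm in the world frame. The bar lies along the stand, the tool is level, and the moments are near zero. Handing in.

```bash
python3 -c "
from bench import *
pause(.3);print(max(abs(x) for x in read_joint_vel()));print(sign_off())"
```

```text
0.001208760333158144
the job is handed in; nothing more can be done
None
```

The job is handed in at about 30 s: the plug stands in the tray, and the bridge is held level and still with its ring within about 0.3 mm of the spigot axis, 34 mm above the tip; the toe over the fork was set from the fitted stand yaw and not checked directly at the end.

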